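# Take the rock out of a microscope stand

## Robot

A 7-joint arm with a two-finger parallel gripper is mounted at the origin on the work surface. World frame = base frame: x ahead of the robot, y to its left, z up, the work surface at z = 0. Lengths are in m, angles in degrees, forces in N, time in s.
With the tool pointing down it reaches from about 0.4 to 0.925 m from the base axis. Payload 5.6 kg.
Tool frame: the origin (TCP) lies midway between the tips of the shut fingers; the grasp point (between the pads) lies 19 mm behind it; z points along the fingers, y is the line along which they close (so a half turn about z gives the same grasp; the last joint's range is limited). The gripper opens to 85 mm and grips with 20 to 120 N. Pads are 22 mm wide; open, the fingers measure 114 mm over their backs; the gripper's body (76 mm by 85 mm) begins 54 mm behind the grasp point. The pads swing forward as they close: fully open they stand 13 mm farther back than shut.
Start: joints at [-72.708, 26.786, -0.665, 91.828, 0.344, 61.387, -3.226], TCP at [0.22, 0.612, 0.231] pointing down, gripper open.
Joint ranges: [-144.91, 144.91], [-17.63, 115.5], [-89.93, 88.59], [15.96, 139.68], [-74.01, 254.01], [8.47, 105.57], [-167.45, 167.45]. Speed limits (degrees/s): [147.25, 147.25, 180, 180, 180, 180, 180].

## Interface

Orientations are given as a 3x3 rotation matrix whose columns are the frame's x, y, z axes.
In Python, from plant import move_to, move_straight, set_joints, move_gripper, pause, solve_ik, get_state, read_camera, camera_info, IKError, sign_off, silhouettes gives the robot as it stands. Calls block until the motion is done:
- move_to(position, orientation): joint-space move of the TCP to a pose.
- move_straight(position, rotation=None, vel=0.15, f_stop=None): straight line of the TCP; rotation=None keeps the orientation; vel is the mean speed in m/s. With f_stop (N) it stops when the force on the tool has changed by that much, and returns True; else False.
- set_joints(angles): joint-space move.
- move_gripper(opening, newtons=None): finger opening in m; newtons is the grip in N (None keeps the last); returns when the fingers have stopped.
- pause(seconds).
- solve_ik(position, orientation): joint angles nearest the present ones, or None.
- get_state(): the state.
- read_camera(name): name is "side" or "top" or "wrist"; returns the picture (480x640x3 uint8, red, green, blue); there is no depth.
- camera_info(name): a dict with "mtx" (3x3 intrinsics, pixels), "k1" (the pictures are not rectified: a ray, as slopes to the right and down, at radius r is drawn at 1 + k1 r^2 times it, then the intrinsics apply), "eye" and "rotation" of the camera in the world. Camera axes: x right, y down, z forward; pixel columns grow to the right and rows downward; lengths in m; the calibration is good to about 2 mm. A picture is of the moment at which its call begins: read the wrist's pose just before it. camera_info takes no time and is no camera call; for the wrist camera it gives the pose at the moment of the call.
A pose or a line that the arm cannot do raises IKError and nothing moves.
- sign_off(): hands the job in; it is judged then, once.
Trained networks look in the newest picture that a camera, given by its name, has taken for a name from the list of things; names that differ only in an ending like _2 or _b are one class to them, and where a whole thing is asked for, a point or a joint stands for the part that bears it (a point fixed in the world has none). Each returns a list of dicts, best first, with "confidence" (0 to 1); they miss things now and then, are a little off and sometimes report something else, mostly with a low value. They report only what shows in the picture. A call takes as long as a camera call.
- silhouettes(thing, camera): "pixels" (480x640 bool, what is visible of it) and "bbox" ([left, top, width, height] in pixels, round what is visible of it).
The state is a dict: "time_s": time; "joint_positions": joint angles; "joint_velocities": joint speeds; "joint_efforts": joint torques, N m; "ee_pos": TCP position; "orientation": TCP orientation; "ft_force": force on the tool from outside, world axes, zero at the start; "ft_torque": the same for the moment, N m; "gripper_width": finger opening in m; "grip_force": force on a finger pad.
Only numpy, scipy, OpenCV 4.12 (cv2) and the standard library are available. Lean on these libraries where they do the work, as an engineer would, in place of code of your own. Each camera call takes 0.05 s, during which the arm holds its last target. There are 200 camera calls.

## Task

The microscope stand rocks when its front corners are touched, because the levelling-screw feet under its two round black knobs hang clear of their steel discs. Turn both knobs clockwise, feeling for the foot to meet its disc, until all five feet carry a fair share of the weight: each screw foot well loaded, but not so far that any of the three fixed feet comes off the bench. Work gently: don't jam a screw foot hard onto its disc, don't shove or tip the stand, and leave the other things on the bench where they are.

Things in the scene. Friction and masses are not known exactly. Their poses are not given: they have to be found in the camera images.
- stand_mid (a point): stereo microscope stand, 3.5 to 4.2 kg, loose on the bench: grey plate 250 x 190 x 20 mm, an ear at each front corner, column and head at the rear. This point: centre of the plate's upper face, 42 mm above the feet's undersides; x to the rear, y left, z up. Knobs at x -115, y +130 and -130 mm; column at x +100; head 65 mm wide, 175 to 310 mm high, reaches to x -50.
- knob_left_mid (a point): black round fluted knob, 38 mm across, 28 mm tall, on top of the stand's front left ear; this point is on its axis, half-way up, about 70 mm above the bench. The knob turns but keeps its height on the stand; it stands 16 mm clear of the ear's face and free all round.
- knob_right_mid (a point): black round fluted knob, 38 mm across, 28 mm tall, on top of the stand's front right ear; this point is on its axis, half-way up, about 70 mm above the bench. The knob turns but keeps its height on the stand; it stands 16 mm clear of the ear's face and free all round.
- knob_left (a joint): turn of the left knob, rad, 0 to 6, grows clockwise seen from above; 1 rad lowers its foot by 3 mm, counter-clockwise raises it. Starts at 0 to 0.3. Friction 0.1 N m; stays where it is left, also under load.
- knob_right (a joint): the same for the right knob
- foot_left: left screw foot: black rubber foot, 28 mm across, 6 mm tall, origin at the centre of its underside. Hangs from the levelling screw, straight below the knob, over a fixed steel disc 46 mm across. The discs' heights differ by up to 6.5 mm and are not measured, so the angle at which the foot meets its disc is not known beforehand: 0.5 to 8 mm of air at the start.
- foot_right: right screw foot: black rubber foot, 28 mm across, 6 mm tall, origin at the centre of its underside. As the left one. With the knob held at its height and turned, the tool is pushed up by 10 to 30 N per rad once the foot touches (before: nearly none, unless a grasp off the knob's axis drags the stand sideways); let go, about a third stays. Stop 0.6 to 0.7 rad past first touch at each screw.
- foot_front: fixed front foot: black rubber foot, 28 mm across, 6 mm tall, origin at the centre of its underside. Under the middle of the front edge; at the start it bears about half of the weight. It comes off the bench if the screws are turned too far. All five rubber feet yield about 1 mm per 12 N.
- foot_rear_left: fixed rear left foot: black rubber foot, 28 mm across, 6 mm tall, origin at the centre of its underside. Bears about a quarter of the weight at the start.
- foot_rear_right: fixed rear right foot: black rubber foot, 28 mm across, 6 mm tall, origin at the centre of its underside. Bears about a quarter of the weight at the start.
- vial: bystander: small capped vial, 28 mm across, 60 mm tall, in front of the stand; origin under its centre
- petri: bystander: clear dish, 84 mm across, 16 mm high, left of the stand
- cardbox: bystander: small cardboard box 60 x 75 x 40 mm, right of the stand
- tweezers: bystander: steel tweezers, 110 mm long, lying in front of the stand
- jar: bystander: amber jar, 60 mm across, 80 mm tall, farther left
- cup: bystander: white cup, 70 mm across, 85 mm tall, farther right
- brush: bystander: brush, 150 mm long, lying on the right

How it is judged:
By the outcome, as a careful person would: the job done as asked, in the order asked, and still so for the second after the job is handed in, with the robot touching nothing.
It also fails if it takes over 72 s, if anything falls off the work surface, if the arm or the gripper's body presses on something with over 40 N, if the wrist force passes 120 N, or if a joint passes its speed limit or range.

## Working session

There is one attempt and no reset: what is moved stays moved. The work goes in short steps, each a Python script; the robot and the scene stay as the last script left them, time stands still between calls to the robot, and variables do not carry over. Pictures are saved under pics/ and viewed, at most 10 in all, crops included, and the job is handed in when it is done.

```bash
mkdir -p pics; ls; cat > h.py <<'E'
import numpy as np, cv2
from plant import *
def ray(ci,u,v):
    K=np.array(ci["mtx"]);k=ci["k1"]
    d=np.array([(u-K[0,2])/K[0,0],(v-K[1,2])/K[1,1]]);s=d.copy()
    for _ in range(20): s=d/(1+k*(s@s))
    r=np.array(ci["rotation"])@np.array([s[0],s[1],1]);return np.array(ci["eye"]),r
def atz(ci,u,v,z):
    e,r=ray(ci,u,v);return e+r*(z-e[2])/r[2]
def proj(ci,p):
    c=np.array(ci["rotation"]).T@(np.array(p)-np.array(ci["eye"]));s=c[:2]/c[2]
    s=s*(1+ci["k1"]*(s@s));K=np.array(ci["mtx"]);return np.array([K[0,0]*s[0]+K[0,2],K[1,1]*s[1]+K[1,2]])
def save(n,im): cv2.imwrite(n,im[:,:,::-1])
E
python3 - <<'E'
from h import *
ims=[]
for c in ["top","side"]:
    im=read_camera(c);ims.append(im);ci=camera_info(c);print(c,np.round(ci["eye"],3),np.round(ci["rotation"],2).tolist())
    save(f"pics/{c}.png",im)
    for t in ["knob_left_mid","knob_right_mid","stand_mid","vial","tweezers","petri","cardbox","foot_left","foot_right"]:
        for d in silhouettes(t,c)[:3]:
            ys,xs=np.nonzero(d["pixels"]);u,v=xs.mean(),ys.mean()
            print(t,round(d["confidence"],2),d["bbox"],np.round((u,v),1),np.round(atz(ci,u,v,.07 if 'knob' in t else 0.02),3))
print(get_state())
E
```

```text
pics
top [ 0.399 -0.013  1.154] [[0.02, -0.99, 0.15], [-1.0, -0.02, 0.0], [0.0, -0.15, -0.99]]
knob_left_mid 0.74 [238.9, 256.0, 19.7, 15.5] [249.  263.5] [0.507 0.173 0.07 ]
knob_right_mid 0.56 [346.0, 270.7, 20.1, 16.2] [355.1 279.4] [ 0.473 -0.083  0.07 ]
knob_right_mid 0.22 [138.2, 250.5, 28.0, 24.7] [150.9 262.4] [0.505 0.414 0.07 ]
stand_mid 0.77 [239.0, 154.7, 125.3, 135.2] [309.  227.9] [0.605 0.032 0.02 ]
stand_mid 0.53 [365.0, 206.5, 35.7, 26.5] [382.5 218.5] [ 0.633 -0.155  0.02 ]
vial 0.56 [288.5, 300.4, 9.2, 12.9] [291.6 305.3] [0.409 0.071 0.02 ]
tweezers 0.52 [311.5, 285.6, 13.0, 41.2] [316.4 307. ] [0.406 0.009 0.02 ]
cardbox 0.91 [366.3, 207.0, 34.2, 30.1] [382.4 218.4] [ 0.634 -0.155  0.02 ]
side [ 0.421 -0.628  0.835] [[0.98, -0.15, 0.14], [-0.21, -0.75, 0.63], [0.01, -0.65, -0.76]]
knob_left_mid 0.67 [277.8, 177.9, 19.6, 22.4] [286.9 188.2] [0.509 0.173 0.07 ]
knob_right_mid 0.61 [279.8, 271.6, 21.3, 23.0] [291.  282.2] [ 0.476 -0.083  0.07 ]
stand_mid 0.97 [276.8, 124.1, 134.8, 180.7] [346.8 221.3] [0.629 0.092 0.02 ]
stand_mid 0.47 [240.5, 226.5, 18.1, 27.4] [25
[... 488 characters left out ...]
elocities': array([-0.08575436,  0.06792505, -0.03195458, -0.01292997, -0.03048047,
       -0.04617483, -0.03669214]), 'joint_efforts': array([ 7.64889755e-04, -5.32241714e+01,  2.22697563e-02, -2.51629651e+01,
        1.16223775e-02,  1.40865424e-03, -9.18692535e-06]), 'ee_pos': array([0.21973378, 0.61173319, 0.23128184]), 'orientation': array([[-9.41124844e-01,  3.38059206e-01,  3.46405119e-05],
       [ 3.38059206e-01,  9.41124845e-01,  1.08401314e-07],
       [-3.25644003e-05,  1.18125631e-05, -9.99999999e-01]]), 'ft_force': array([ 0.56386203, -0.23891225, -1.03689832]), 'ft_torque': array([-0.03757448, -0.02090358,  0.00831691]), 'grip_force': 0.0, 'gripper_width': 0.08543482428985154}
```

View pics/top.png

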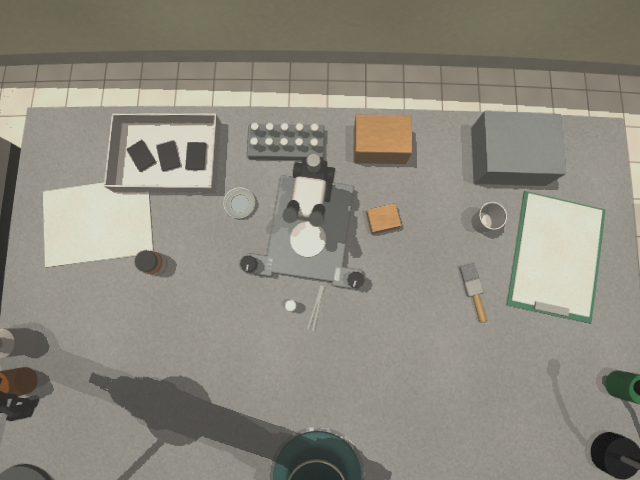

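View pics/side.png

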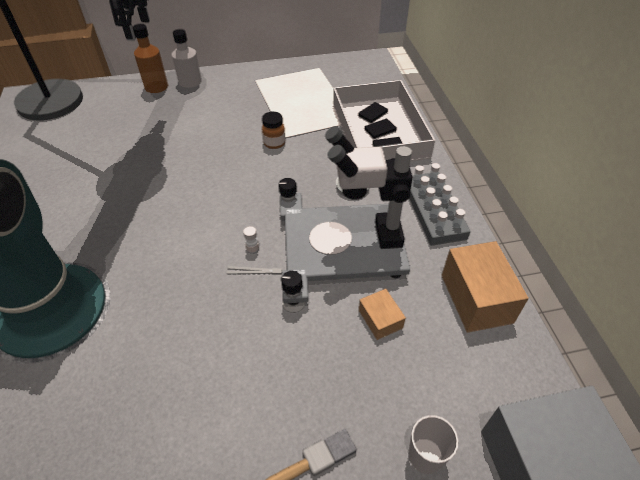

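Both pictures agree: the knobs are at top (249,264)/(355,280) and side (287,188)/(291,282). Next I go above the left knob and choose a yaw that leaves joint 7 its full travel.

```bash
cat >> h.py <<'E'
def R(yaw): # tool down, tool y at yaw
    c,s=np.cos(yaw),np.sin(yaw); y=np.array([c,s,0]);z=np.array([0,0,-1.]);return np.column_stack([np.cross(y,z),y,z])
KN={"L":np.array([.508,.173]),"R":np.array([.4745,-.083])}
def look(tag,thing):
    ci=camera_info("wrist");im=read_camera("wrist");save(f"pics/w{tag}.png",im)
    for d in silhouettes(thing,"wrist")[:3]:
        ys,xs=np.nonzero(d["pixels"]);m=d["pixels"].astype(np.uint8)
        (u,v),r=cv2.minEnclosingCircle(np.argwhere(m)[:,::-1].astype(np.float32))
        print(tag,round(d["confidence"],2),d["bbox"],"centroid",np.round(atz(ci,xs.mean(),ys.mean(),.077),4),"circ",np.round(atz(ci,u,v,.077),4),round(r,1))
    return ci
E
python3 - <<'E'
from h import *
for k in "LR":
    for y in range(-180,180,30):
        q=solve_ik(np.r_[KN[k],.05],R(np.radians(y)))
        print(k,y,None if q is None else np.round(q,0))
q=np.array(solve_ik(np.r_[KN["L"],.17],R(np.radians(90))))
set_joints(q)
s=get_state();print(s["time_s"],s["ee_pos"],s["joint_positions"])
ci=look("L1","knob_left_mid");print(np.round(ci["eye"],3),np.round(ci["rotation"],2).tolist(),get_state()["ft_force"])
E
```

```text
L -180 [-11.  32. -14. 114.  13.  36. 147.]
L -150 [ -73.   62.   76.  117.  -70.   66. -113.]
L -120 [-73.  62.  76. 117. -70.  66. -83.]
L -90 [-46.  34.  30. 116. -28.  37. -88.]
L -60 [-44.  33.  28. 116. -25.  37. -60.]
L -30 [-44.  33.  28. 116. -25.  37. -30.]
L 0 [-40.  32.  22. 116. -20.  36.  -4.]
L 30 [-36.  32.  17. 115. -15.  35.  21.]
L 60 [-32.  31.  12. 115. -11.  35.  47.]
L 90 [-28.  31.   6. 115.  -6.  34.  73.]
L 120 [-21.  31.  -2. 114.   2.  35.  96.]
L 150 [-16.  31.  -8. 114.   7.  35. 122.]
R -180 [ -48.   59.   77.  125.  -69.   63. -112.]
R -150 [-48.  59.  77. 125. -69.  63. -82.]
R -120 [-42.  45.  64. 125. -58.  49. -61.]
R -90 [-29.  34.  44. 124. -40.  37. -47.]
R -60 [-24.  31.  36. 124. -33.  35. -23.]
R -30 [-21.  31.  33. 124. -30.  34.   4.]
R 0 [-18.  30.  30. 123. -27.  33.  31.]
R 30 [-16.  29.  27. 123. -24.  33.  59.]
R 60 [-14.  29.  24. 123. -21.  32.  86.]
R 90 [ -8.  28.  17. 123. -15.  31. 110.]
R 120 [ -2.  27.  10. 122.  -9.  31. 134.]
R 150 [  0.  27.   7. 122.  -6.  31. 162.]
2.9083 [0.50788912 0.17420768 0.17010184] [-30.67439731  20.16479445   9.95702593 111.47814614  -4.58612014
  48.70716684  71.80691321]
L1 0.72 [297.8, 213.0, 54.2, 60.2] centroid [0.5079 0.1728 0.077 ] circ [0.5076 0.173  0.077 ] 30.3
L1 0.48 [158.8, 82.8, 62.8, 44.1] centroid [0.4147 0.0845 0.077 ] circ [0.4142 0.085  0.077 ] 31.4
[0.433 0.173 0.314] [[-0.0, 0.96, 0.29], [1.0, 0.0, 0.0], [0.0, 0.29, -0.96]] [ 0.73647785 -0.26117072 -0.67415963]
```

View pics/wL1.png

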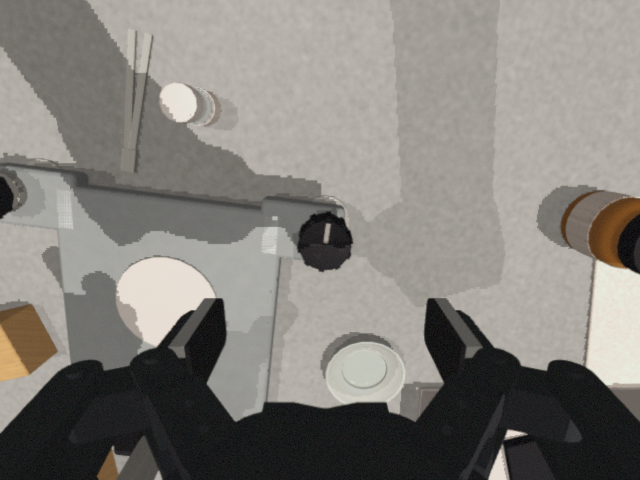

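The wrist view shows the knob alone at (325,241), and its position agrees with the other cameras. Gripping it with joint 7 near +150°, since clockwise decreases it.

```bash
cat >> h.py <<'E'
def st(n=4):
    F=[];T=[]
    for _ in range(n):
        s=get_state();F.append(s["ft_force"]);T.append(s["ft_torque"]);pause(.02)
    return s,np.mean(F,0),np.mean(T,0)
def grasp(k,yaw0):
    s,f0,t0=st();print("free",s["time_s"],np.round(f0,2),s["ee_pos"].round(4))
    hit=move_straight(np.r_[KN[k],.050],vel=.12,f_stop=6)
    s,f,t=st();print("down",hit,np.round(f-f0,2),s["ee_pos"].round(4),s["joint_positions"].round(1))
    move_gripper(.03,25)
    s,f,t=st();print("grip",s["time_s"],np.round(f-f0,2),np.round(t-t0,3),s["ee_pos"].round(4),s["gripper_width"],s["grip_force"])
    np.savez(f"f0{k}.npz",f0=f0,t0=t0)
E
python3 - <<'E'
from h import *
q=np.array(get_state()["joint_positions"]);q[6]=150;set_joints(q)
move_straight(np.r_[KN["L"],.15],vel=.1);print(get_state()["orientation"].round(3).tolist())
grasp("L",0)
E
```

```text
[[-0.203, -0.979, -0.001], [-0.979, 0.203, -0.0], [0.001, 0.001, -1.0]]
free 4.6417 [ 0.07 -0.29  0.43] [0.508 0.173 0.15 ]
down False [ 0.24  0.14 -0.29] [0.5087 0.1732 0.0508] [-28.8  30.9   8.1 114.9  -7.3  34.5 152.4]
grip 6.2583 [1.15 0.12 0.99] [-0.024 -0.243  0.075] [0.5085 0.1731 0.0503] 0.03724867026887184 28.7297585606575
```

```bash
cat >> h.py <<'E'
def turn(k,total,step=.1,fz=None):
    """turn clockwise by up to total rad with joint 7; stop once upward force > fz"""
    f0=np.load(f"f0{k}.npz")["f0"];q=np.array(get_state()["joint_positions"]);a=0;ok=0
    try: log=np.load(f"log{k}.npy").tolist()
    except OSError: log=[]
    while a<total-1e-6:
        d=min(step,total-a);a+=d;q[6]-=np.degrees(d);set_joints(q);pause(.1)
        s,f,t=st(3);f=f-f0
        log.append([s["time_s"],s["joint_positions"][6],*f,t[2]]);print(np.round(log[-1],2),s["ee_pos"].round(4))
        if np.hypot(f[0],f[1])>10: print("LATERAL");break
        ok=ok+1 if fz and f[2]>fz else 0
        if ok>=2: break
    np.save(f"log{k}.npy",log)
E
python3 - <<'E'
from h import *
turn("L",3.0,.1,4)
E
```

```text
[ 6.6600e+00  1.4683e+02 -2.0000e-01  3.6000e-01  8.6000e-01 -6.0000e-02] [0.5085 0.1731 0.0503]
[ 7.0600e+00  1.4112e+02 -5.7000e-01  1.0200e+00  1.7600e+00 -3.0000e-02] [0.5084 0.1732 0.0503]
[ 7.460e+00  1.354e+02 -1.330e+00  1.280e+00  1.500e+00 -2.000e-02] [0.5083 0.1733 0.0502]
[ 7.8600e+00  1.2967e+02 -2.0600e+00  1.8700e+00  1.7300e+00  3.0000e-02] [0.5083 0.1733 0.0503]
[ 8.2600e+00  1.2394e+02 -3.5100e+00  2.9300e+00  2.1200e+00 -2.0000e-02] [0.5082 0.1733 0.0502]
[  8.66 118.27  -3.32   3.12   2.47  -0.12] [0.5081 0.1734 0.0502]
[ 9.0600e+00  1.1254e+02 -4.7600e+00  3.9800e+00  2.5000e+00 -1.0000e-01] [0.5081 0.1735 0.0502]
[ 9.4600e+00  1.0681e+02 -3.8100e+00  3.6900e+00  2.8100e+00 -8.0000e-02] [0.508  0.1736 0.0502]
[ 9.8600e+00  1.0108e+02 -3.8600e+00  4.3300e+00  2.5300e+00 -9.0000e-02] [0.508  0.1738 0.0503]
[ 1.026e+01  9.535e+01 -4.860e+00  4.300e+00  2.580e+00 -8.000e-02] [0.5079 0.1739 0.0502]
[ 1.066e+01  8.962e+01 -4.890e+00  4.370e+00  1.990e+00 -6.000e-02] [0.5079 0.1739 0.0502]
[11.06 83.89 -4.37  4.82  3.24 -0.09] [0.5079 0.1741 0.0503]
[11.46 78.16 -4.47  5.19  2.91 -0.09] [0.5079 0.1742 0.0503]
[11.86 72.43 -5.25  5.18  3.71 -0.11] [0.508  0.1743 0.0504]
[12.26 66.7  -5.45  5.46  3.9  -0.08] [0.508  0.1744 0.0506]
[12.66 60.97 -5.79  5.12  5.24 -0.08] [0.5081 0.1745 0.0506]
[ 1.306e+01  5.524e+01 -6.430e+00  5.400e+00  6.110e+00 -4.000e-02] [0.5082 0.1745 0.0508]
```

```bash
python3 - <<'E'
from h import *
turn("L",.2,.05)
L=np.load("logL.npy");a=np.radians(L[0,1]-L[:,1]);z=L[:,4]
from scipy.optimize import curve_fit
for lo in (0,.35,.5):
    m=a>=lo
    for nm,g,p0 in (("flat",lambda x,c,s,t:c+s*np.maximum(x-t,0),(2.5,12,1.2)),("lin",lambda x,c,s,t,b:c+b*x+s*np.maximum(x-t,0),(2.5,12,1.2,0))):
        p,_=curve_fit(g,a[m],z[m],p0);print(lo,nm,p.round(2),"std",np.std(z[m]-g(a[m],*p)).round(2),"now",a[-1].round(3))
E
```

```text
[13.46 52.53 -4.47  2.23  4.84 -0.  ] [0.5082 0.1747 0.0509]
[13.86 49.66 -4.99  2.79  4.98 -0.07] [0.5082 0.1747 0.051 ]
[14.26 46.79 -4.45  3.02  6.32 -0.05] [0.5083 0.1748 0.051 ]
[14.66 43.93 -4.87  2.84  6.15 -0.11] [0.5083 0.1748 0.0511]
0 flat [2.09 4.94 0.97] std 0.53 now 1.796
0 lin [1.37 3.72 1.2  1.46] std 0.43 now 1.796
0.35 flat [2.43 4.7  1.01] std 0.42 now 1.796
0.35 lin [2.05 4.55 1.13 0.64] std 0.43 now 1.796
0.5 flat [2.48 4.7  1.02] std 0.44 now 1.796
0.5 lin [2.29 4.82 1.12 0.37] std 0.45 now 1.796
```

Letting the measured joints become the target shifted the setpoint, and the arm yields under the load. I'll let go, re-centre, and then measure the touch cleanly with the height held.

```bash
python3 - <<'E'
from h import *
move_gripper(.085);s,f,t=st();print(np.round(f-np.load("f0L.npz")["f0"],2),s["ee_pos"].round(4))
move_straight(np.r_[s["ee_pos"][:2],.17],vel=.12)
for j in (145,80):
    q=np.array(get_state()["joint_positions"]);q[6]=j;set_joints(q);pause(.15)
    look(f"L{j}","knob_left_mid")
    s=get_state();print(s["time_s"],s["ee_pos"].round(4),s["orientation"][:,1].round(3),s["orientation"][:,2].round(4))
a=cv2.imread("pics/wL145.png");b=cv2.imread("pics/wL80.png")
cv2.imwrite("pics/cmp.png",np.hstack([a[140:340,220:420],b[140:340,220:420]]).repeat(2,0).repeat(2,1))
E
```

```text
[-0.09  0.22 -0.5 ] [0.5083 0.1744 0.0507]
L145 0.75 [295.5, 209.6, 56.8, 61.4] centroid [0.509  0.1718 0.077 ] circ [0.5088 0.1716 0.077 ] 30.6
18.25 [0.5077 0.1742 0.1692] [-0.957  0.29   0.001] [-5.0e-04  1.6e-03 -1.0e+00]
L80 0.7 [296.2, 214.5, 58.8, 56.7] centroid [0.5084 0.1725 0.077 ] circ [0.5081 0.1726 0.077 ] 30.2
19.55 [0.5077 0.1742 0.1692] [-0.142  0.99   0.002] [-5.0e-04  1.6e-03 -1.0e+00]
```

View pics/cmp.png

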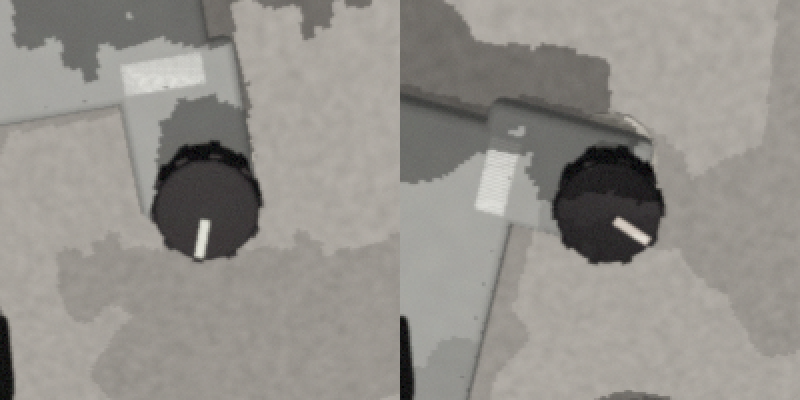

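Both crops show the knob at nearly the same pixel (≈(324,244)) for two wrist yaws. So the knob lies on the tool axis within about 1 mm, near (0.508, 0.1743). I'll re-grip there, back off 1 rad, release, re-grip, and then turn clockwise with the commanded pose held.

```bash
rm -f logL.npy; sed -i 's/\[.508,.173\]/[.508,.1743]/' h.py
cat >> h.py <<'E'
def close(k,qc=None):
    s,f0,t0=st(6);np.savez(f"f0{k}.npz",f0=f0);move_gripper(.03,30);s,f,t=st()
    print("grip",s["time_s"],np.round(f-f0,2),s["ee_pos"].round(4),s["gripper_width"].round(4))
def turn(k,total,step=.1,q=None,fz=None):
    f0=np.load(f"f0{k}.npz")["f0"];q=np.load("q.npy") if q is None else q.copy();sg=np.sign(total);n=int(np.ceil(abs(total)/step-1e-6));ok=0
    try: log=np.load(f"log{k}.npy").tolist()
    except OSError: log=[]
    for i in range(n):
        q[6]-=np.degrees(total/n);set_joints(q);np.save("q.npy",q);pause(.06)
        s,f,t=st(4);f=f-f0;e=s["ee_pos"]
        log.append([s["joint_positions"][6],*f,*e*1e3]);print(round(s["time_s"],1),np.round(log[-1],1))
        if np.hypot(f[0],f[1])>12 or f[2]>25: print("LIMIT");break
        ok=ok+1 if fz and f[2]>fz else 0
        if ok>=2: break
    np.save(f"log{k}.npy",log)
E
python3 - <<'E'
from h import *
Rn=get_state()["orientation"]
q=np.array(get_state()["joint_positions"]);q[6]=95;set_joints(q)
y=get_state()["orientation"][:,1];yaw=np.arctan2(y[1],y[0])
hit=move_straight(np.r_[KN["L"],.050],rotation=R(yaw),vel=.15,f_stop=6);pause(.2)
q=np.array(solve_ik(np.r_[KN["L"],.05],R(yaw)));print(hit,q.round(2),get_state()["joint_positions"].round(2))
close("L");turn("L",-1.0,.25,q)
move_gripper(.07);pause(.1)
close("L");turn("L",.3,.1)
E
```

```text
False [-29.04  31.04   8.16 114.9   -7.42  34.54  97.05] [-29.05  30.95   8.17 114.87  -7.42  34.55  97.04]Traceback (most recent call last):
  File "<stdin>", line 7, in <module>
  File "h.py", line 51, in close
    print("grip",s["time_s"],np.round(f-f0,2),s["ee_pos"].round(4),s["gripper_width"].round(4))
                                                                   ^^^^^^^^^^^^^^^^^^^^^^^^
AttributeError: 'float' object has no attribute 'round'
```

```bash
sed -i 's/s\["gripper_width"\].round(4))/s["gripper_width"])/' h.py; rm -f logL.npy
python3 - <<'E'
from h import *
q=np.array([-29.04,31.04,8.16,114.9,-7.42,34.54,97.05])
s,f,t=st();print(np.round(f-np.load("f0L.npz")["f0"],2),s["ee_pos"])
turn("L",-1.0,.25,q)
move_gripper(.07);pause(.1)
close("L");turn("L",.3,.1)
E
```

```text
[ 0.14 -2.31  2.7 ] [0.50830052 0.17387449 0.05016452]
22.2 [ 1.112e+02  1.600e+00 -3.800e+00 -4.000e-01  5.083e+02  1.737e+02
  4.990e+01]
22.7 [125.5   2.8  -4.5  -2.  508.4 173.6  49.8]
23.2 [139.8   3.2  -3.8  -2.2 508.5 173.5  49.8]
23.7 [154.2   3.5  -4.7  -2.6 508.7 173.4  49.9]
grip 24.725 [ 1.89 -0.29  0.67] [0.5085 0.1742 0.0502] 0.03706214213840597
25.1 [148.7   2.4  -0.7   0.6 508.5 174.2  50.2]
25.5 [ 1.430e+02  3.600e+00 -4.000e-01  1.000e-01  5.084e+02  1.743e+02
  5.010e+01]
25.9 [ 1.373e+02  4.500e+00 -8.000e-01  3.000e-01  5.084e+02  1.743e+02
  5.010e+01]
```

```bash
python3 - <<'E'
from h import *
turn("L",.9,.1,fz=7)
E
```

```text
26.2 [ 1.316e+02  5.100e+00 -3.000e-01  3.000e-01  5.084e+02  1.742e+02
  5.010e+01]
26.6 [125.9   5.7  -1.2   1.3 508.4 174.3  50.2]
27.0 [120.2   4.9  -1.1   2.3 508.4 174.3  50.3]
27.4 [114.6   4.7  -1.7   3.3 508.4 174.3  50.3]
27.7 [108.9   5.1  -1.3   4.6 508.5 174.3  50.4]
28.1 [103.2   4.8  -2.2   5.7 508.5 174.3  50.5]
28.5 [ 97.4   4.8  -2.2   6.2 508.5 174.3  50.6]
28.9 [ 91.7   4.3  -2.5   7.3 508.6 174.3  50.7]
29.2 [ 86.    3.9  -1.6   7.9 508.6 174.3  50.8]
```

The touch is clear: flat until j7≈131°, then 11 N/rad. Backing off to 0.65 rad past touch (j7 93.5), releasing, and moving to the right knob.

```bash
python3 - <<'E'
from h import *
turn("L",np.radians(86-93.5),.2)
move_gripper(.085);s,f,t=st();print(s["time_s"],np.round(f-np.load("f0L.npz")["f0"],2),s["joint_positions"][6])
move_straight(np.r_[KN["L"],.17],vel=.15)
y=get_state()["orientation"][:,1];yaw=np.arctan2(y[1],y[0])
move_straight([.435,.045,.19],vel=.2)
move_straight(np.r_[KN["R"],.17],vel=.2)
q=np.array(get_state()["joint_positions"]);print(q.round(1))
for j in (q[6],150):
    q[6]=j;set_joints(q);pause(.15)
    im=read_camera("wrist");ci=camera_info("wrist");save(f"pics/wR{j:.0f}.png",im);s=get_state()
    print(s["time_s"],s["ee_pos"].round(4),s["orientation"][:,1].round(3))
    print("proj of KN at z.084",proj(ci,[*s["ee_pos"][:2],.084]).round(1))
    for d in silhouettes("knob_right_mid","wrist")[:2]:
        l,t_,w,h=d["bbox"];u,v=l+w/2,t_+h-27;print(round(d["confidence"],2),d["bbox"],(u,v),atz(ci,u,v,.084).round(4))
    cv2.imwrite(f"pics/cR{j:.0f}.png",im[140:340,220:420,::-1])
E
cd pics; python3 -c "
import cv2,glob,numpy as np
cv2.imwrite('cmpR.png',np.hstack([cv2.imread(f) for f in sorted(glob.glob('cR*.png'))]).repeat(2,0).repeat(2,1))"
```

```text
29.6 [ 93.5   4.7  -2.2   7.2 508.6 174.3  50.7]
30.2083 [ 0.65  0.1  -0.27] 93.1207699709712
[-10.1  15.4  18.4 119.1  -6.7  46.5 121.4]
33.35 [ 0.4744 -0.0814  0.1698] [-0.328  0.945  0.001]
proj of KN at z.084 [326. 245.]
0.58 [292.4, 209.9, 56.7, 60.0] (320.75, 242.89999999999998) [ 0.4742 -0.0854  0.084 ]
34.15 [ 0.4744 -0.0817  0.1697] [-0.739  0.674  0.001]
proj of KN at z.084 [325.6 245.6]
0.75 [297.3, 210.2, 53.0, 58.9] (323.8, 242.09999999999997) [ 0.4736 -0.0844  0.084 ]
```

View pics/cmpR.png

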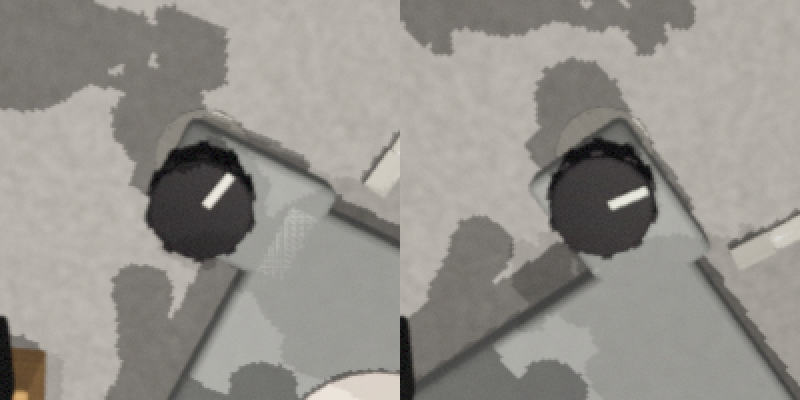

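The knob sits at (320.7,243) and (323.8,242), against an axis projection of (326,245). That puts the right knob at about (0.474, −0.0843).

```bash
rm -f logR.npy; sed -i 's/\[.4745,-.083\]/[.474,-.0843]/' h.py
python3 - <<'E'
from h import *
y=get_state()["orientation"][:,1];yaw=np.arctan2(y[1],y[0])
hit=move_straight(np.r_[KN["R"],.050],rotation=R(yaw),vel=.15,f_stop=6);pause(.2)
q=np.array(solve_ik(np.r_[KN["R"],.05],R(yaw)));print(hit,q.round(2),get_state()["joint_positions"].round(2))
if abs(q-get_state()["joint_positions"]).max()<1.5 and not hit:
    close("R");turn("R",1.5,.1,q,fz=4)
E
```

```text
False [ -5.97  27.6   14.55 122.73 -13.04  31.08 155.83] [ -5.99  27.51  14.57 122.71 -13.03  31.09 155.83]
grip 35.9917 [ 1.37 -2.4   1.53] [ 0.4746 -0.0848  0.0503] 0.037355351111372
36.4 [150.2   1.9  -3.4   2.6 474.4 -84.7  50.2]
36.7 [144.5   1.7  -4.1   2.7 474.3 -84.5  50.1]
37.1 [138.8   2.2  -3.1   2.7 474.2 -84.4  50.1]
37.5 [133.1   2.5  -3.    3.1 474.1 -84.2  50.1]
37.9 [127.3   2.1  -2.3   3.  474.1 -84.1  50. ]
38.2 [121.6   2.7  -1.3   3.3 474.1 -84.   50. ]
38.6 [ 1.159e+02  2.900e+00 -1.000e-01  3.300e+00  4.740e+02 -8.390e+01
  5.000e+01]
39.0 [110.1   2.9   1.5   3.2 474.  -83.8  50. ]
39.4 [104.4   3.2   3.8   2.5 474.1 -83.7  50. ]
39.7 [ 98.6   3.6   4.7   2.7 474.1 -83.6  50. ]
40.1 [ 92.9   3.1   4.6   2.6 474.2 -83.5  50. ]
40.5 [ 87.2   3.2   5.5   2.6 474.2 -83.4  50. ]
40.9 [ 81.4   3.7   5.3   2.2 474.3 -83.2  50. ]
41.2 [ 75.7   3.8   5.2   2.9 474.4 -83.1  50.1]
41.6 [ 70.    3.3   6.3   2.3 474.6 -83.   50.1]
```

```bash
python3 - <<'E'
from h import *
turn("R",1.9,.1,fz=6.5)
E
```

```text
42.0 [ 64.3   3.6   6.6   2.9 474.7 -82.9  50.2]
42.4 [ 58.5   3.3   6.7   3.7 474.8 -82.8  50.3]
42.7 [ 52.8   3.7   6.8   4.9 475.  -82.7  50.4]
43.1 [ 47.1   3.8   7.3   5.3 475.1 -82.6  50.5]
43.5 [ 41.3   3.6   7.6   6.2 475.3 -82.6  50.6]
43.9 [ 35.6   3.7   8.2   7.1 475.4 -82.5  50.7]
44.2 [ 29.9   3.9   7.8   7.8 475.6 -82.5  50.8]
```

The right foot touched at j7≈66°, and the knob is now at 29.9°, about 0.63 rad past. That is in the window, so I release and retreat.

```bash
python3 - <<'E'
from h import *
L=np.load("logR.npy");a=-np.radians(L[:,0]);z=L[:,3]
from scipy.optimize import curve_fit
m=slice(8,None);p,_=curve_fit(lambda x,c,s,t:c+s*np.maximum(x-t,0),a[m],z[m],(2.5,9,-1.15));print("touch",p.round(2),"past",a[-1]-p[2])
move_gripper(.085);s=get_state();print(s["time_s"],s["joint_positions"][6])
move_straight(np.r_[s["ee_pos"][:2],.2],vel=.12)
move_straight([.42,-.1,.3],vel=.15)
save("pics/end.png",read_camera("side"));print(get_state()["time_s"])
E
```

```text
touch [ 2.55  8.18 -1.17] past 0.6509645233813697
44.7917 29.78962486879185
47.1583
```

View pics/end.png

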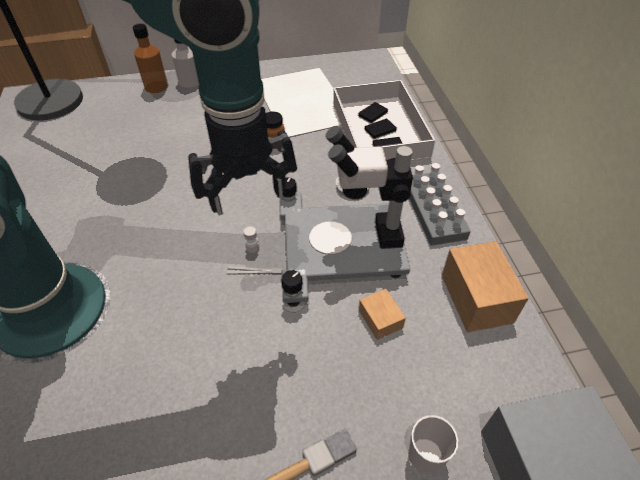

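The final picture shows the stand, vial (250,238), tweezers and box (382,313) where they were, and the gripper clear of everything. Handing in.

```bash
python3 -c "
from plant import *
print(sign_off())"
```

```text
the job is handed in; nothing more can be done
None
```

I turned both knobs clockwise to about 0.65 rad past first touch, judged from the force on the tool, then let go and handed the job in at about 47 s of 72 s; I had no direct measure of how the weight is shared among the five feet.

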